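# Clamp the stamp plate in the ratchet bench press

### The arm

A 6-joint arm with a two-finger parallel gripper is mounted at the origin on the work surface. World frame = base frame: x ahead of the robot, y to its left, z up, the work surface at z = 0. Lengths are in mm, angles in rad, forces in N, time in s.
With the tool pointing down it reaches from about 350 to 975 mm from the base axis. Payload 17.4 kg.
Tool frame: the origin (TCP) lies between the finger pads; the fingertips stand 17 mm ahead of it and the grasp point (between the pads) lies 2 mm behind it; x points along the fingers, z is the direction in which the jaws open and shut, and the axes are right-handed (so a half turn about x gives the same grasp; the last joint's range is limited). The gripper opens to 85 mm and grips with 20 to 120 N. Pads are 22 mm wide; open, the fingers measure 114 mm over their backs; the gripper's body (76 mm by 85 mm) begins 54 mm behind the grasp point. The pads swing forward as they close: fully open they stand 13 mm farther back than shut.
Start: joints at [1.205, 0.116, 1.442, -0, 1.584, -0.038], TCP at [217.332, 639.061, 248.303] pointing down, gripper open.
Joint ranges: [-2.83, 2.83], [-0.83, 2.19], [0.07, 2.5], [-1.14, 4.28], [0.01, 3], [-2.97, 2.97]. Speed limits (rad/s): [1.89, 1.89, 2.22, 3.14, 3.14, 3.14].

### API

Orientations are given as a 3x3 rotation matrix whose columns are the frame's x, y, z axes.
In Python, from station import bot, vision gives the robot as it stands. The module is installed in compiled form; this text tells all that it offers.
- The arm moves only by the tool play_rows, never from a script. Its argument "increments" is a list that holds one entry, the list of rows, each a list of 7 numbers: the turn, a rotation vector about the tool's x, y, z in degrees, then the shift along the tool's x, y, z in mm, then the closure, from 0 (fully open) to 1 (shut). A call has exactly 5 rows; each row is the pose to reach, as a shift and turn from the pose measured when the call began, along the tool's axes at that moment; what a row does not reach only later rows make up. A row lasts 1/12 s, in which the tool goes at most 41.7 mm and 7.16 degrees, less where a joint would pass 70% of its speed; a pose out of reach is approached as far as the arm can. A call with a gripper value outside its range is refused whole. The fingers move at their own pace and stop on an object; "grip_force" is the grip in N (left out, the last holds). Time passes only in rows, so rows that repeat a pose let the fingers close, or fill a call up. It gives the time, the measured TCP pose, the force and the opening at its end, in the units of the state.
- bot.sense(): the state, without advancing time (a new reading comes with each control period).
- vision.get_image(name): name is "scene" or "top" or "wrist"; returns a dict with "color" (400x640x3 uint8, red, green, blue), "depth" (400x640 float32, mm along the optical axis (not along the pixel's ray), 0 where there is no reading), "fx", "fy", "cx", "cy" (pixels), "view" (4x4, takes a point from world to camera coordinates). Camera axes: x right, y down, z forward; pixel columns grow to the right and rows downward; lengths in mm; the calibration is good to about 2 mm. A picture is of the moment at which its call begins.
- bot.sign_off(): hands the job in, once; it reports no verdict.
The state is a dict: "clock": time; "joint_pos": joint angles; "joint_vel": joint speeds; "joint_torque": joint torques, N m; "eef_pos": TCP position; "eef_rot": TCP orientation; "contact_force": force on the tool from outside, world axes, zero at the start; "ft_torque": the same for the moment, N m; "width": finger opening in mm.
Only numpy, scipy, OpenCV 4.12 (cv2) and the standard library are available. Lean on these libraries where they do the work, as an engineer would, in place of code of your own. Each camera call takes 0.05 s, during which the arm holds its last target.

### The job

Slide the wooden stamp plate by its brass block fully home against the back stop of the green bench press, under the raised pad. Then work the ratchet lever back and forth until the pad clamps the plate firmly, clearly harder to pull than when it runs down free but without crushing it, let go, and leave the jar, the burnisher and the tin where they stand.

Things in the scene. Friction and masses are not known exactly. Their poses are not given: they have to be found in the camera images.
- press: Green bench press, fixed. Origin on the table below the vertical screw axis; +x runs from the open front (robot side) to the back stop, +z up. Bed top z 25 mm, x -135 to +55, y +-65. Columns (20 mm thick, x 0, y +-53) carry a bridge: x +-22, y +-68, z 95 to 120, with a bracket on its -y side, x -36 to +48.
- back_stop (a point): Middle of the back stop's front face, in the press frame at x +35, y 0, z 32 mm; stop 14 mm tall. Two steel side rails, 10 mm tall, lead to it: inner faces at press y +-28 mm from x -73 to +35, with mouths flaring open to x -92.
- near_post (a point): Foot of the near one of two red posts (10 mm thick, tops z 152 mm) that stop the lever; press frame x -30, y -37, z 120 mm. The far one stands at x +42, y -23. The lever swings only between them. Under the lever a ratchet wheel, radius 37 mm, 20 teeth of 0.314 rad.
- plate: Loose wooden stamp plate 147 x 50 x 16 mm (x, y, z), 0.35 to 0.65 kg, nearly all of it in a brass grip block at x -53.5 mm. Origin: centre of its underside; +x is the free end (73.5 mm ahead) that enters the press first. Home: free end at the back stop, flat on the bed (underside z 25 mm), its x along the press's x.
- plate_grip (a point): Centre of the plate's brass grip block, 40 x 30 mm (x, y) and 46 mm tall; 39 mm above the plate's underside (block top 62 mm above it). The plate's free end is 127 mm ahead (+x) of it. When home it is at x -92, y 0 (+-3), z 64 mm in the press frame.
- pad: Brass pad 50 x 44 x 10 mm on the screw axis; origin: centre of its underside. Starts 46 to 50 mm above the table (5 to 9 above a plate at home) and sinks 5 mm per rad of wheel turn. It is sprung: after touching, each mm of screw travel adds about 50 N of clamping. Firm: 60 N or more; above 180 N the plate is crushed. Holds when let go.
- lever (a joint): Ratchet lever angle, 0 (far post) to 1.1 rad (near post). Growing = clockwise from above = knob drawn towards the robot = tightening: idles up to one tooth, then turns the wheel. Going back it clicks over the wheel (1 to 2 N) and leaves it. From screw axis to knob, in the press frame: (sin(0.75 - q), -cos(0.75 - q)).
- knob (a point): Middle of the upright wooden knob on the lever's end, fixed to it: 20 mm thick, 46 tall (top 21 mm above this point, lever arm 25 mm below), 110 mm from the screw axis, z 175 mm. Pull across the lever, moving slowly: 8 N while the pad runs down free, plus 0.045 N per N of clamping (13 N at 110 N); up to 3 N less when paused. Firm to crushed: half a stroke.
- jar: Bystander: jar, diameter 48 mm, 60 mm tall, origin under its centre. Leave alone.
- burnisher: Bystander: light wooden turned burnisher standing upright, diameter 36 mm, 95 mm tall, origin under its centre. Leave alone.
- tin: Bystander: flat copper-coloured tin, diameter 72 mm, 26 mm tall, origin under its centre. Leave alone.
Mind the look-alikes: they are no part of the job. What is meant by the plate is not black or purple, and is the smaller of those in its own colour.

How it is judged (in metres and radians):
On the way, in this order (a step that is already met when the one before it is completed fails the run):
1. the plate lies fully home against the back stop, flat on the bed, not yet clamped (x of plate_grip in the frame of press above -0.0955 m and z of plate in the frame of press between 0.022 and 0.028 m and angle between the x axis of plate and the x axis of press, either way round below 0.1 rad and contact force between pad and plate below 2 N), for 0.2 s.
2. the pad clamps the plate with at least 60 N (contact force between pad and plate above 60 N), for 0.2 s.
At the end, for the whole second after the job is handed in: The plate lies flat on the bed, its free end within about 4 mm of the back stop and in line with the press to 0.1 rad, at rest, and the pad clamps it with at least 60 N with the robot clear (contact force between pad and plate above 60 N and x of plate_grip in the frame of press above -0.0965 m and z of plate in the frame of press below 0.028 m and angle between the x axis of plate and the x axis of press, either way round below 0.1 rad and linear speed of plate below 0.02 m/s); the robot touches nothing.
It fails at once if the plate is crushed: the pad presses it with more than 180 N (contact force between pad and plate above 180 N).
It fails at once if the jar is moved by more than 30 mm (distance of jar from where it was at the start of the episode above 0.03 m).
It fails at once if the burnisher is moved by more than 30 mm (distance of burnisher from where it was at the start of the episode above 0.03 m).
It fails at once if the tin is moved by more than 30 mm (distance of tin from where it was at the start of the episode above 0.03 m).
It also fails if it takes over 72 s, if anything falls off the work surface, if the arm or the gripper's body presses on something with over 40 N, if the wrist force passes 120 N, or if a joint passes its speed limit or range.

## Working session

There is one attempt and no reset: what is moved stays moved. The work goes in short steps, Python scripts to look and compute and a tool call to move; the robot and the scene stay as the last step left them, time stands still between calls to the robot, and variables do not carry over. Pictures are saved under pics/ and viewed, and the job is handed in when it is done.

Besides the shell and the picture viewer there is one more tool, called after "Emit:" as name([rows], argument=value, ...), one row to a line, values as JSON. play_rows: Moves the arm, as the interface text tells. Its arguments: {"type":"object","properties":{"increments":{"type":"array","items":{"type":"array","items":{"type":"array","items":{"type":"number"}}}},"grip_force":{"type":"number"}},"required":["increments"]}

```bash
mkdir -p pics; ls
python3 - <<'E'
from station import bot, vision
import cv2,numpy as np,pickle
print(bot.sense())
for n in ["scene","top","wrist"]:
    d=vision.get_image(n); pickle.dump(d,open(f"pics/{n}0.pkl","wb"))
    cv2.imwrite(f"pics/{n}0.png",d["color"][:,:,::-1]); print(n,d["fx"],d["cx"],d["cy"],d["view"].round(3).tolist())
E
```

```text
pics
{'clock': 0.0, 'joint_pos': array([ 1.20516841e+00,  1.16475407e-01,  1.44230939e+00,  1.96514579e-05,
        1.58401436e+00, -3.78244656e-02]), 'joint_vel': array([-1.66125638e-03,  1.41971882e-03, -1.46492067e-03, -1.36759389e-05,
       -2.38628301e-04,  2.51059808e-05]), 'joint_torque': array([-3.03423978e-03, -7.31964612e+01, -6.32508588e+01, -2.37097111e-04,
        6.02296670e-03,  3.73819478e-05]), 'eef_pos': array([217.27648619, 638.87242191, 247.54190387]), 'eef_rot': array([[-4.49717272e-04, -9.46751902e-01,  3.21963715e-01],
       [-1.11972282e-03,  3.21964023e-01,  9.46751242e-01],
       [-9.99999272e-01,  6.52602666e-05, -1.20489249e-03]]), 'contact_force': array([-0.33898729,  0.56904187,  0.20814085]), 'ft_torque': array([-2.75700272e-02, -3.50032746e-05, -2.30582155e-03]), 'width': 85.20616301529549}
scene 368.3581063039898 328.65648012914005 202.6634679714749 [[0.596, 0.803, -0.011, -286.069], [0.464, -0.355, -0.811, -157.424], [-0.655, 0.479, -0.584, 1331.252], [0.0, 0.0, 0.0, 1.0]]
top 501.3286762958842 316.71869737652565 205.8401572975541 [[-0.079, -0.997, -0.005, 12.094], [-0.972, 0.078, -0.224, 584.799], [0.223, -0.013, -0.975, 1500.716], [0.0, 0.0, 0.0, 1.0]]
wrist 285.11563515781233 321.1168014546881 198.34583580579016 [[0.322, 0.947, -0.0, -675.335], [0.9, -0.306, 0.31, -40.632], [0.294, -0.1, -0.951, 379.18], [0.0, 0.0, 0.0, 1.0]]
```

View pics/scene0.png

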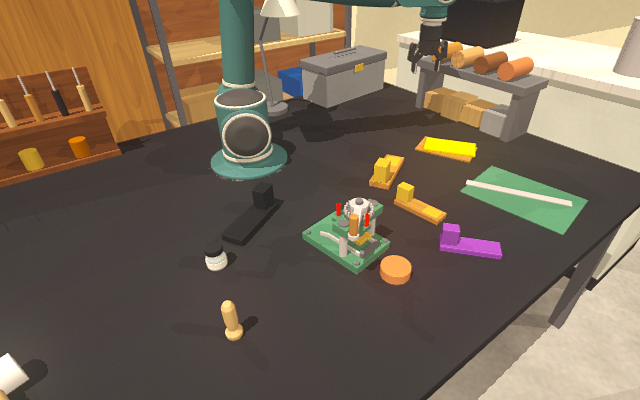

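View pics/top0.png

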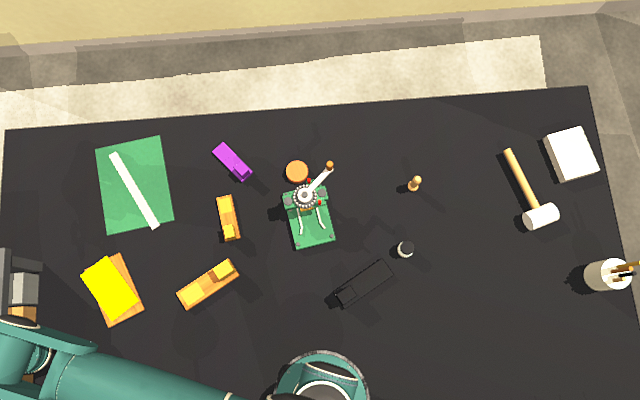

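View pics/wrist0.png

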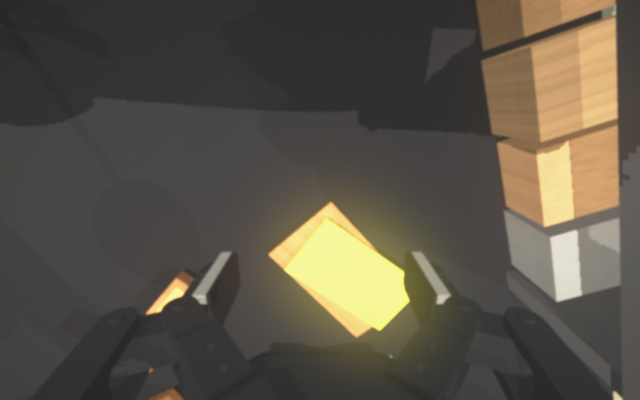

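The top view shows the small orange plate at about (228,218), its larger look-alike at (208,284) and the press at (308,215). The tin is at (297,171), the jar at (405,249) and the burnisher at (415,184). The knob is at (329,166). Next I'll measure these from enlarged crops and depth.

```bash
cat > h.py <<'E'
import numpy as np,pickle,cv2
def load(n): return pickle.load(open(f"pics/{n}.pkl","rb"))
def cloud(d):
    z=d["depth"].astype(float); v,u=np.mgrid[:400,:640]
    p=np.stack([(u-d["cx"])/d["fx"]*z,(v-d["cy"])/d["fy"]*z,z],-1)
    V=np.array(d["view"]); R=V[:3,:3];t=V[:3,3]
    w=(p-t)@R; w[z<=0]=np.nan; return w
def proj(d,P):
    V=np.array(d["view"]);q=np.atleast_2d(P)@V[:3,:3].T+V[:3,3]
    return np.c_[d["fx"]*q[:,0]/q[:,2]+d["cx"],d["fy"]*q[:,1]/q[:,2]+d["cy"]]
E
python3 - <<'E'
from h import *
d=load("top0");w=cloud(d)
c=d["color"][:,:,::-1]
a=cv2.resize(c[140:270,190:350],None,fx=5,fy=5,interpolation=cv2.INTER_CUBIC)[:600];cv2.imwrite("pics/topc.png",a)
s=load("scene0");c=s["color"][:,:,::-1]
cv2.imwrite("pics/scenec.png",cv2.resize(c[150:290,290:450],None,fx=5,fy=5,interpolation=cv2.INTER_CUBIC)[:600])
hsv=cv2.cvtColor(d["color"],cv2.COLOR_RGB2HSV)
for nm,(y0,y1,x0,x1) in dict(plate=(190,245,212,245),big=(255,312,172,242),tin=(158,185,283,311),jar=(240,259,395,416),burn=(172,195,405,425),knob=(158,178,322,337)).items():
    q=w[y0:y1,x0:x1].reshape(-1,3);z=q[:,2]
    for lo,hi in [(8,22),(22,35),(50,72),(72,110),(110,230)]:
        m=(z>lo)&(z<hi)
        if m.sum()>5:
            r=cv2.minAreaRect(q[m][:,:2].astype(np.float32)); print(nm,lo,hi,m.sum(),np.median(q[m],0).round(1),np.round(r[0],1),np.round(r[1],1),round(r[2],1))
E
```

```text
plate 8 22 532 [597.5 254.   16.2] [585.8 249.8] [ 97.5 176.4] 83.4
plate 22 35 61 [579.9 254.1  24.1] [579.9 252.7] [144.4  48.6] 9.5
plate 50 72 134 [527.4 244.8  62.7] [528.  245.4] [41.7 30.7] 10.5
big 8 22 621 [366.5 342.2  18.8] [381.1 330.6] [219.  168.2] 85.1
big 22 35 502 [363.  342.6  24.3] [374.9 324.3] [ 64.8 191.6] 30.0
big 50 72 30 [399.5 245.5  60.5] [403.6 250. ] [28.8 62. ] 65.8
big 72 110 234 [408.9 264.2  82.2] [409.4 264.5] [39.8 52.3] 29.8
tin 8 22 56 [694.8  26.8  19.1] [718.5  19.6] [70.9 89. ] 83.7
tin 22 35 339 [716.4  21.4  27.9] [716.   21.9] [71.  69.6] 62.6
tin 110 230 29 [645.3 -13.7 129.9] [644.8  -9.9] [21.2 19.5] 80.1
jar 8 22 23 [ 421.5 -285.6   11.9] [ 424.6 -296.5] [64.  25.9] 62.2
jar 22 35 32 [ 422.2 -284.4   30.5] [ 427.9 -292.6] [46.2 26.3] 36.0
jar 50 72 159 [ 434.5 -300.7   61. ] [ 434.3 -301. ] [41.4 41.8] 59.3
burn 8 22 45 [ 635.4 -345.    13.7] [ 651.6 -352.7] [46.6 50.7] 41.6
burn 22 35 13 [ 634.7 -343.    23.7] [ 635.  -347.1] [23.1 13.4] 51.0
burn 50 72 22 [ 632.  -344.1   61.8] [ 634.1 -347.5] [25.7 11.5] 57.0
burn 72 110 60 [ 636.9 -349.5   90.7] [ 640.5 -350.8] [23.2 22.8] 0.0
knob 8 22 8 [737.9 -75.3   9.3] [727.5 -81.6] [38.  71.2] 69.4
knob 110 230 118 [671.1 -72.9 159.2] [670.5 -69.2] [21.8 44.4] 36.4
```

View pics/topc.png

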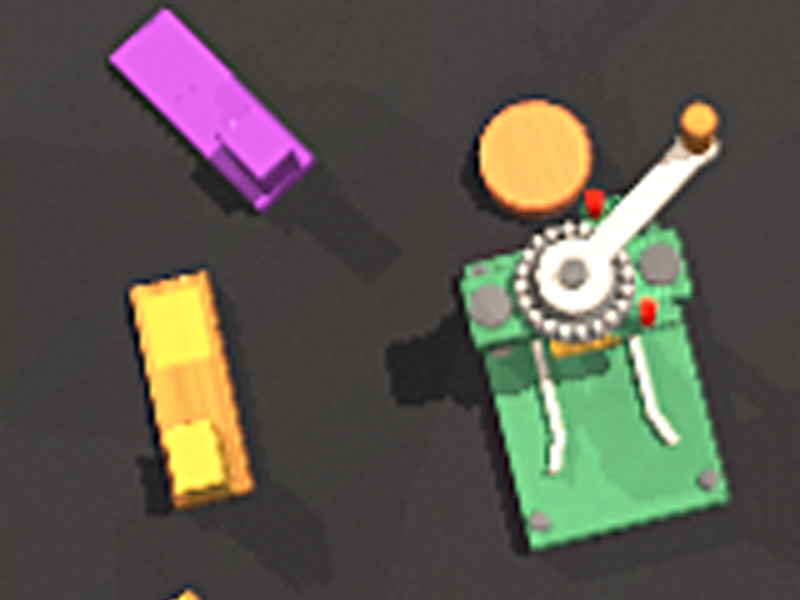

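View pics/scenec.png

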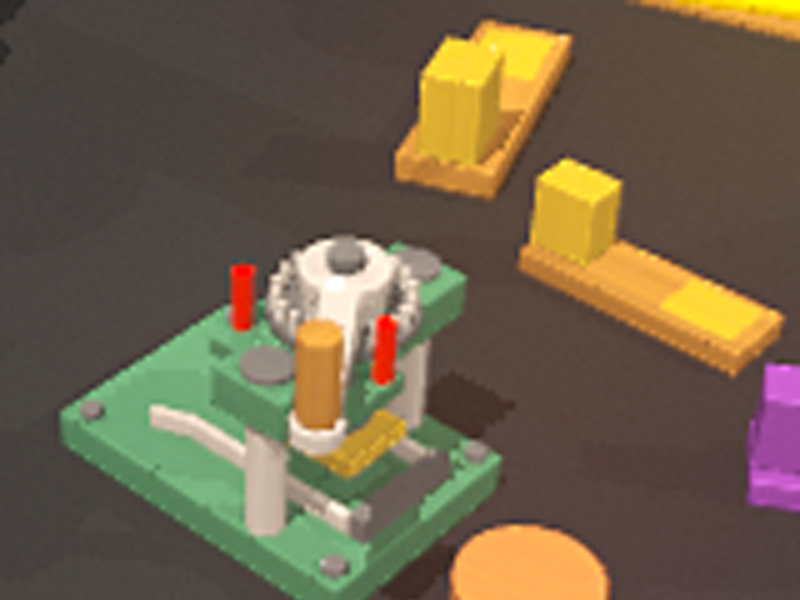

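```bash
cat > bed.py <<'E'
from h import *
def bedpts(n):
    d=load(n);w=cloud(d);hsv=cv2.cvtColor(d["color"],cv2.COLOR_RGB2HSV)
    x,y,z=w[...,0],w[...,1],w[...,2]
    g=(hsv[...,0]>60)&(hsv[...,0]<90)&(hsv[...,1]>70)&(x>450)&(x<760)&(abs(y)<150)
    return d,w,g,hsv
if __name__=="__main__":
  allp=[]
  for n in ["top0","scene0"]:
    d,w,g,hsv=bedpts(n)
    z=w[...,2]
    m=g&(z>20)&(z<30); p=w[m]; allp.append(p)
    r=cv2.minAreaRect(p[:,:2].astype(np.float32));print(n,m.sum(),np.median(p[:,2]),r)
    m=g&(z>113)&(z<127); p=w[m]; 
    r=cv2.minAreaRect(p[:,:2].astype(np.float32));print(" bridge",m.sum(),np.median(p[:,2]),r)
    h=hsv;x,y=w[...,0],w[...,1]
    red=((h[...,0]<4)|(h[...,0]>176))&(h[...,1]>200)&(x>450)&(x<760)&(abs(y)<150)&(z>120)
    cc=cv2.connectedComponentsWithStats(red.astype(np.uint8))
    for i in range(1,cc[0]):
        q=w[cc[1]==i]; print(" red",len(q),q.mean(0).round(1),q[:,2].max().round(1),cc[3][i])
  P=np.vstack(allp);print(cv2.minAreaRect(P[:,:2].astype(np.float32)))
E
python3 bed.py
```

```text
top0 1136 25.807871793565624 ((562.9021606445312, -5.971153259277344), (189.63182067871094, 129.76458740234375), 9.400994300842285)
 bridge 210 120.98930011487815 ((609.396728515625, 1.8246688842773438), (85.7532958984375, 135.68467712402344), 9.483122825622559)
 red 10 [647.3 -14.1 146.7] 158.6 [308.1 179.8]
 red 8 [575.8 -41.8 145. ] 156.7 [319.25  202.375]
scene0 892 25.42701757129148 ((562.0606689453125, -11.533348083496094), (190.8098907470703, 127.44198608398438), 9.321319580078125)
 bridge 162 119.92523994022868 ((607.0501708984375, -2.8243789672851562), (83.69599151611328, 134.3002166748047), 9.188727378845215)
 red 10 [577.6 -44.  151.9] 154.2 [338. 204.]
 red 2 [582.1 -45.9 123.7] 124.7 [338.5 215. ]
 red 6 [647.8 -18.9 151.9] 153.3 [366.66666667 214.83333333]
 red 1 [647.1 -22.4 141.4] 141.4 [365. 219.]
 red 1 [649.4 -14.9 130.8] 130.8 [368. 222.]
((562.076416015625, -8.223899841308594), (191.9130096435547, 133.9683837890625), 9.321319580078125)
```

```bash
cat >> h.py <<'E'
from scipy.spatial.transform import Rotation as Ro
YAW=np.radians(9.35)
def Rt(yaw=None):
    y=YAW if yaw is None else yaw
    s,c=np.sin(y),np.cos(y)
    x=np.array([0,0,-1.]);z=np.array([-s,c,0]);return np.c_[x,np.cross(z,x),z]
def plan(target,R=None):
    from station import bot
    st=bot.sense();R0=st["eef_rot"];p=st["eef_pos"]
    R=Rt() if R is None else R
    rv=np.degrees(Ro.from_matrix(R0.T@R).as_rotvec());sh=R0.T@(np.array(target)-p)
    print("clock",round(st["clock"],2),"pos",p.round(1),"F",st["contact_force"].round(1),"w",round(st["width"],1))
    print("rot",rv.round(2),"shift",sh.round(1))
E
python3 - <<'E'
from h import *
d=load("scene0");w=cloud(d);x,y,z=w[...,0],w[...,1],w[...,2]
m=(x>480)&(x<680)&(y>200)&(y<300)
for lo,hi in [(14,19),(59,66)]:
    q=w[m&(z>lo)&(z<hi)];print(len(q),np.median(q,0),cv2.minAreaRect(q[:,:2].astype(np.float32)))
d=load("top0");w=cloud(d);x,y,z=w[...,0],w[...,1],w[...,2]
m=(x>480)&(x<680)&(y>200)&(y<300)
for lo,hi in [(14,22),(59,66)]:
    q=w[m&(z>lo)&(z<hi)];print(len(q),np.median(q,0),cv2.minAreaRect(q[:,:2].astype(np.float32)))
plan([527.7,244,180])
E
```

```text
445 [596.78044698 250.39960718  16.50571622] ((580.445068359375, 251.09078979492188), (147.001708984375, 53.91459274291992), 8.04239559173584)
90 [527.96287997 240.75538567  62.08381982] ((527.9397583007812, 242.06591796875), (38.156585693359375, 31.451906204223633), 9.80986499786377)
384 [598.17288958 255.82091225  17.33406048] ((581.3936157226562, 253.63479614257812), (146.76303100585938, 50.687744140625), 8.774127006530762)
89 [526.88749618 245.11759969  62.80583857] ((529.2207641601562, 245.01792907714844), (39.73081588745117, 29.735157012939453), 8.899450302124023)
clock 0.15 pos [217.3 638.9 247.7] F [-0.7 -0.7  0.1] w 85.4
rot [-2.813e+01 -5.000e-02 -1.000e-02] shift [  68.  -421.1 -273.9]
```

Emit:
play_rows([
  [[-6, 0, 0, 15, -34, -22, 0], [-12, 0, 0, 30, -68, -44, 0], [-18, 0, 0, 40, -102, -66, 0], [-23, 0, 0, 50, -136, -88, 0], [-28, 0, 0, 50, -170, -110, 0]],
])

```text
clock: 0.57
eef_pos: [341.7, 479.6, 195.5]
eef_rot: [[-0.002, -0.986, -0.165], [-0.003, -0.165, 0.986], [-1.0, 0.002, -0.003]]
contact_force: [0.1, 0.4, -0.5]
width: 85.4
```

```bash
python3 -c "
from h import *
plan([528,243.5,180])"
```

```text
clock 0.57 pos [341.7 479.6 195.5] F [ 0.1  0.4 -0.5] w 85.4
rot [ 0.16 -0.15 -0.14] shift [  15.8 -144.8 -263.6]
```

Emit:
play_rows([
  [[0, 0, 0, 4, -19, -35, 0], [0, 0, 0, 8, -38, -70, 0], [0, 0, 0, 12, -57, -105, 0], [0, 0, 0, 16, -76, -140, 0], [0, 0, 0, 16, -95, -175, 0]],
])

```text
clock: 0.98
eef_pos: [464.8, 320.8, 178.8]
eef_rot: [[-0.003, -0.986, -0.165], [-0.003, -0.165, 0.986], [-1.0, 0.003, -0.003]]
contact_force: [0.3, 0.0, 0.4]
width: 85.3
```

```bash
python3 -c "
from h import *
plan([528,243.5,180])"
```

```text
clock 0.98 pos [464.8 320.8 178.8] F [0.3 0.  0.4] w 85.3
rot [ 0.16 -0.17 -0.19] shift [ -1.1 -49.6 -86.6]
```

Emit:
play_rows([
  [[0, 0, 0, 0, -15, -26, 0], [0, 0, 0, 0, -30, -52, 0], [0, 0, 0, 0, -42, -74, 0], [0, 0, 0, 0, -50, -87, 0], [0, 0, 0, 0, -50, -87, 0]],
])

```text
clock: 1.4
eef_pos: [529.8, 241.4, 178.6]
eef_rot: [[-0.003, -0.987, -0.163], [-0.004, -0.163, 0.987], [-1.0, 0.004, -0.003]]
contact_force: [1.1, -0.2, 1.1]
width: 85.5
```

```bash
python3 -c "
from h import *
from station import vision
d=vision.get_image('wrist'); pickle.dump(d,open('pics/wrist1.pkl','wb'))
cv2.imwrite('pics/wrist1.png',d['color'][:,:,::-1])
w=cloud(d);x,y,z=w[...,0],w[...,1],w[...,2]
m=(x>480)&(x<680)&(y>200)&(y<300)
for lo,hi in [(13,20),(58,66)]:
    q=w[m&(z>lo)&(z<hi)];print(len(q),np.median(q,0),cv2.minAreaRect(q[:,:2].astype(np.float32)))
plan([528,243.5,37],Rt(np.radians(8.8)))"
```

```text
3858 [593.30291648 257.23252877  15.71092479] ((579.3565063476562, 253.88479614257812), (146.30982971191406, 49.94921875), 9.301511764526367)
1414 [525.54604742 245.15924048  61.53790391] ((526.719482421875, 245.48532104492188), (39.64132308959961, 29.28954315185547), 8.985605239868164)
clock 1.45 pos [528.9 242.5 178.6] F [-0.5 -0.4 -0.7] w 85.4
rot [ 0.61 -0.17 -0.22] shift [141.6   0.2   1.5]
```

View pics/wrist1.png

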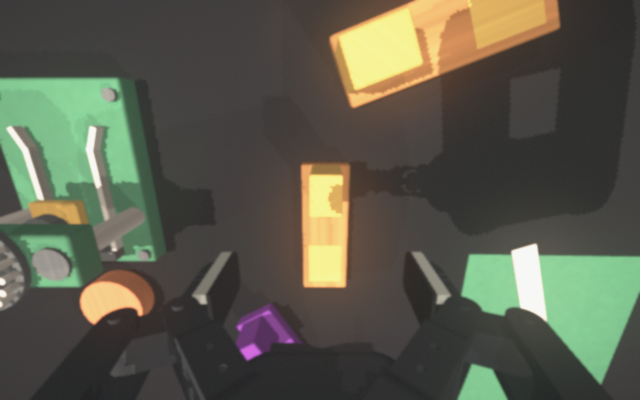

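Wrist view: the plate is at (325,225) with its block at (326,193), well centred between the open jaws, so all three cameras agree to about 3 mm. Going down.

Emit:
play_rows([
  [[0, 0, 0, 35, 1, 2, 0], [0, 0, 0, 70, 1, 2, 0], [0, 0, 0, 100, 1, 2, 0], [0, 0, 0, 125, 1, 2, 0], [0, 0, 0, 138, 1, 2, 0]],
])

```text
clock: 1.87
eef_pos: [525.1, 244.5, 37.2]
eef_rot: [[-0.007, -0.986, -0.165], [-0.005, -0.165, 0.986], [-1.0, 0.008, -0.004]]
contact_force: [-0.8, 0.3, -0.4]
width: 85.1
```

Emit:
play_rows([
  [[0, 0, 0, 2, 0, 0, 0.3], [0, 0, 0, 2, 0, 0, 0.6], [0, 0, 0, 2, 0, 0, 1], [0, 0, 0, 2, 0, 0, 1], [0, 0, 0, 2, 0, 0, 1]],
], grip_force=50)

```text
clock: 2.28
eef_pos: [525.8, 244.9, 37.1]
eef_rot: [[-0.005, -0.986, -0.165], [-0.004, -0.165, 0.986], [-1.0, 0.005, -0.003]]
contact_force: [-1.3, -0.1, 4.7]
width: 29.3
```

Emit:
play_rows([
  [[0, 0, 0, 0, 0, 0, 1], [0, 0, 0, 0, 0, 0, 1], [0, 0, 0, 0, 0, 0, 1], [0, 0, 0, 0, 0, 0, 1], [0, 0, 0, 0, 0, 0, 1]],
])

```text
clock: 2.7
eef_pos: [525.8, 244.9, 37.1]
eef_rot: [[-0.005, -0.986, -0.165], [-0.004, -0.165, 0.986], [-1.0, 0.005, -0.003]]
contact_force: [-0.6, -1.0, -1.2]
width: 29.7
```

```bash
python3 -c "
from h import *
plan([528,243.5,37],Rt(np.radians(9.2)))"
```

```text
clock 2.7 pos [525.8 244.9  37.1] F [-0.6 -1.  -1.2] w 29.7
rot [ 0.27 -0.17 -0.3 ] shift [ 0.1 -1.9 -1.7]
```

Emit:
play_rows([
  [[0, 0, 0, -10, 0, 0, 1], [0, 0, 0, -30, 0, 0, 1], [0, 0, 0, -55, 0, 0, 1], [0, 0, 0, -75, 0, 0, 1], [0, 0, 0, -85, 0, 0, 1]],
])

```text
clock: 3.12
eef_pos: [526.9, 245.5, 125.5]
eef_rot: [[-0.002, -0.986, -0.165], [-0.003, -0.165, 0.986], [-1.0, 0.002, -0.002]]
contact_force: [-0.8, 1.2, -4.1]
width: 29.7
```

```bash
python3 -c "
from h import *
plan([376.5,-39,110])"
```

```text
clock 3.12 pos [526.9 245.5 125.5] F [-0.8  1.2 -4.1] w 29.7
rot [ 0.12 -0.13 -0.12] shift [  16.5  195.2 -255.8]
```

Emit:
play_rows([
  [[0, 0, 0, 0, 15, -20, 1], [0, 0, 0, 0, 38, -50, 1], [0, 0, 0, 0, 61, -80, 1], [0, 0, 0, 0, 84, -110, 1], [0, 0, 0, 0, 100, -131, 1]],
])

```text
clock: 3.53
eef_pos: [448.2, 98.0, 125.6]
eef_rot: [[-0.002, -0.986, -0.165], [-0.003, -0.165, 0.986], [-1.0, 0.003, -0.003]]
contact_force: [0.5, -0.2, -3.5]
width: 29.4
```

```bash
python3 -c "
from h import *
plan([376.5,-39,110])"
```

```text
clock 3.53 pos [448.2  98.  125.6] F [ 0.5 -0.2 -3.5] w 29.4
rot [ 0.12 -0.15 -0.16] shift [  16.2   93.2 -123.3]
```

Emit:
play_rows([
  [[0, 0, 0, 0, 22, -30, 1], [0, 0, 0, 5, 45, -60, 1], [0, 0, 0, 10, 68, -90, 1], [0, 0, 0, 16, 85, -114, 1], [0, 0, 0, 16, 93, -123, 1]],
])

```text
clock: 3.95
eef_pos: [374.7, -41.0, 109.1]
eef_rot: [[-0.003, -0.987, -0.163], [-0.004, -0.163, 0.987], [-1.0, 0.004, -0.003]]
contact_force: [-0.1, 0.2, -3.9]
width: 29.4
```

Emit:
play_rows([
  [[0, 0, 0, 0, 0, 0, 1], [0, 0, 0, 0, 0, 0, 1], [0, 0, 0, 0, 0, 0, 1], [0, 0, 0, 0, 0, 0, 1], [0, 0, 0, 0, 0, 0, 1]],
])

```text
clock: 4.37
eef_pos: [375.0, -40.3, 109.1]
eef_rot: [[-0.004, -0.986, -0.164], [-0.004, -0.164, 0.986], [-1.0, 0.004, -0.003]]
contact_force: [0.2, 0.0, -3.6]
width: 29.3
```

```bash
python3 -c "
from h import *
from station import vision
for n in ['wrist','top','scene']:
  d=vision.get_image(n); pickle.dump(d,open('pics/%s2.pkl'%n,'wb'))
  cv2.imwrite('pics/%s2.png'%n,d['color'][:,:,::-1])
d=load('top2')
cv2.imwrite('pics/top2c.png',cv2.resize(d['color'][150:320,230:390,::-1],None,fx=3.5,fy=3.5,interpolation=cv2.INTER_CUBIC))
plan([376.5,-39,63])"
```

```text
clock 4.52 pos [374.9 -40.5 109. ] F [-0.3 -0.7 -2.9] w 29.2
rot [ 0.07 -0.16 -0.25] shift [46.  -2.1  1.4]
```

View pics/wrist2.png

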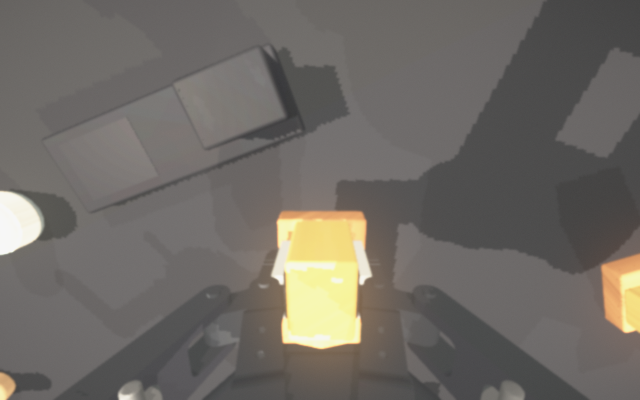

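View pics/top2c.png

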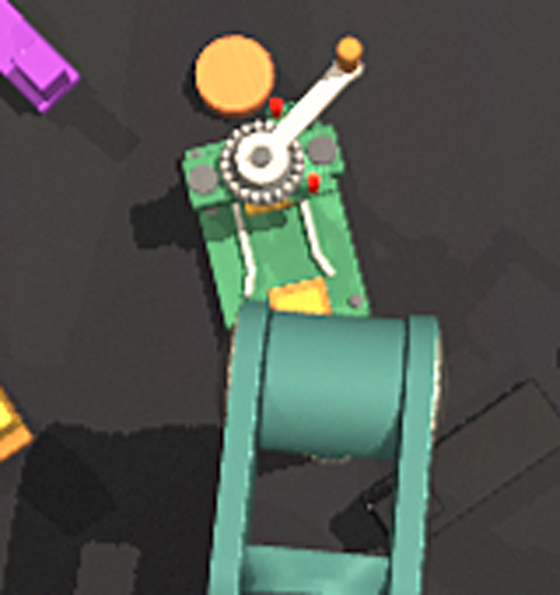

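In the top view the plate nose at (300,297) points between the rail mouths, (248,290) and (332,272), in the crop. I'll measure that in the same image.

Run:
```python
from h import *
R2=np.array([[np.cos(YAW),-np.sin(YAW)],[np.sin(YAW),np.cos(YAW)]])
O=np.array([602,-2.])
for n in ["top2","scene2"]:
    d=load(n);w=cloud(d);h=cv2.cvtColor(d["color"],cv2.COLOR_RGB2HSV)
    L=w.copy();L[...,:2]=(w[...,:2]-O)@R2
    x,y,z=L[...,0],L[...,1],L[...,2]
    m=(x>-180)&(x<-90)&(abs(y)<45)&(z>70)&(z<98)
    q=L[m];print(n,"nose",len(q),"z",np.median(q[:,2]),cv2.minAreaRect(q[:,:2].astype(np.float32)),"x max",q[:,0].max(), 'y',np.percentile(q[:,1],[2,98]))
    white=(h[...,1]<60)&(h[...,2]>120)&(z>26)&(z<45)&(abs(y)<50)&(x>-100)&(x<-25)
    for a in (-90,-80,-70,-60,-50,-40,-30):
        for s in (1,-1):
            k=white&(abs(x-a)<4)&(y*s>10)
            if k.sum(): print(a,s,k.sum(),np.median(y[k]).round(1),np.median(z[k]).round(1))
    g=(h[...,0]>60)&(h[...,0]<90)&(h[...,1]>70)&(z>20)&(z<30)&(x<-20)&(x>-110)&(abs(y)<80)
    print("bed y",np.percentile(y[g],[.5,99.5]))
```

```text
top2 nose 130 z 89.6639131407596 ((-113.47907257080078, -0.18500709533691406), (50.492088317871094, 28.609689712524414), 83.268798828125) x max -99.78240640714631 y [-24.07861852  23.49012542]
-90 1 4 39.5 37.5
-90 -1 4 -35.0 33.2
-80 1 6 36.5 34.8
-80 -1 6 -31.9 34.2
-70 1 4 33.6 36.2
-70 -1 8 -28.7 34.4
-60 1 5 34.0 35.6
-60 -1 4 -28.6 36.0
-50 1 4 33.7 39.6
-50 -1 5 -27.1 33.2
-40 1 5 32.6 28.2
-40 -1 7 -28.4 34.1
-30 1 5 33.4 33.8
-30 -1 5 -27.5 37.4
bed y [-61.7045424   66.73456062]
scene2 nose 466 z 88.13053514194112 ((-140.72740173339844, -3.619722366333008), (78.50252532958984, 51.692543029785156), 0.41431015729904175) x max -101.29855403900196 y [-28.22537108  19.76474273]
-90 -1 10 -37.8 32.9
-80 -1 14 -34.9 32.8
-70 -1 12 -31.8 34.5
-60 -1 11 -32.2 33.4
-50 -1 10 -32.3 31.5
-40 -1 10 -32.7 34.4
bed y [-65.28667071   7.89577424]
```

Emit:
play_rows([
  [[0, 0, 0, 8, 0, 1, 1], [0, 0, 0, 20, 0, 2, 1], [0, 0, 0, 32, 0, 3, 1], [0, 0, 0, 41, 0, 3, 1], [0, 0, 0, 45, 0, 3, 1]],
])

```text
clock: 4.93
eef_pos: [373.3, -37.5, 61.7]
eef_rot: [[-0.006, -0.986, -0.164], [-0.003, -0.164, 0.986], [-1.0, 0.007, -0.002]]
contact_force: [-3.3, 0.3, 1.3]
width: 29.4
```

Emit:
play_rows([
  [[0, 0, 0, 0, 0, 0, 1], [0, 0, 0, 0, 0, 0, 1], [0, 0, 0, 0, 0, 0, 1], [0, 0, 0, 0, 0, 0, 1], [0, 0, 0, 0, 0, 0, 1]],
])

```text
clock: 5.35
eef_pos: [373.4, -37.5, 62.0]
eef_rot: [[-0.006, -0.986, -0.164], [-0.003, -0.164, 0.986], [-1.0, 0.006, -0.002]]
contact_force: [0.4, -0.2, -3.6]
width: 29.1
```

```bash
python3 -c "
from h import *
plan([376.5,-39,63])"
```

```text
clock 5.35 pos [373.4 -37.5  62. ] F [ 0.4 -0.2 -3.6] w 29.1
rot [ 0.08 -0.12 -0.37] shift [-1.1 -2.8 -1.9]
```

Emit:
play_rows([
  [[0, 0, 0, 0, -8, 0, 1], [0, 0, 0, 0, -16, 0, 1], [0, 0, 0, 0, -24, 0, 1], [0, 0, 0, 0, -30, 0, 1], [0, 0, 0, 0, -35, 0, 1]],
])

```text
clock: 5.77
eef_pos: [408.8, -31.6, 61.6]
eef_rot: [[-0.006, -0.986, -0.164], [-0.003, -0.164, 0.986], [-1.0, 0.007, -0.002]]
contact_force: [-0.7, -0.3, -3.2]
width: 29.2
```

Run:
```python
from h import *
from station import vision
plan([376.5,-39,63])
R2=np.array([[np.cos(YAW),-np.sin(YAW)],[np.sin(YAW),np.cos(YAW)]])
O=np.array([602,-2.])
for n in ["top","scene"]:
    d=vision.get_image(n); pickle.dump(d,open('pics/%s3.pkl'%n,'wb'))
    w=cloud(d);h=cv2.cvtColor(d["color"],cv2.COLOR_RGB2HSV)
    L=w.copy();L[...,:2]=(w[...,:2]-O)@R2
    x,y,z=L[...,0],L[...,1],L[...,2]
    m=(x>-180)&(x<-50)&(abs(y)<45)&(z>35)&(z<47)&(h[...,0]<30)&(h[...,1]>100)
    q=L[m];print(n,"nose",len(q),"z",np.median(q[:,2]),cv2.minAreaRect(q[:,:2].astype(np.float32)),"x max",q[:,0].max(), 'y',np.percentile(q[:,1],[2,98]))
    (y0,x0)=(170,250) if n=="top" else (180,280)
    cv2.imwrite('pics/%s3c.png'%n,cv2.resize(d['color'][y0:y0+120,x0:x0+130,::-1],None,fx=5,fy=5,interpolation=cv2.INTER_CUBIC)[:600])
```

```text
clock 5.77 pos [408.8 -31.6  61.6] F [-0.7 -0.3 -3.2] w 29.2
rot [ 0.1  -0.12 -0.39] shift [-1.1 33.1 -2. ]
top nose 76 z 41.7861329418796 ((-77.03237915039062, 2.6565895080566406), (49.00636291503906, 23.427568435668945), 89.75917053222656) x max -65.24788726325907 y [-21.3382104   25.58910635]
scene nose 449 z 41.718917323242046 ((-123.39872741699219, -0.13192176818847656), (112.02928924560547, 51.9884033203125), 0.08371686935424805) x max -67.35489408439479 y [-25.48020495  23.29766115]
```

View pics/top3c.png

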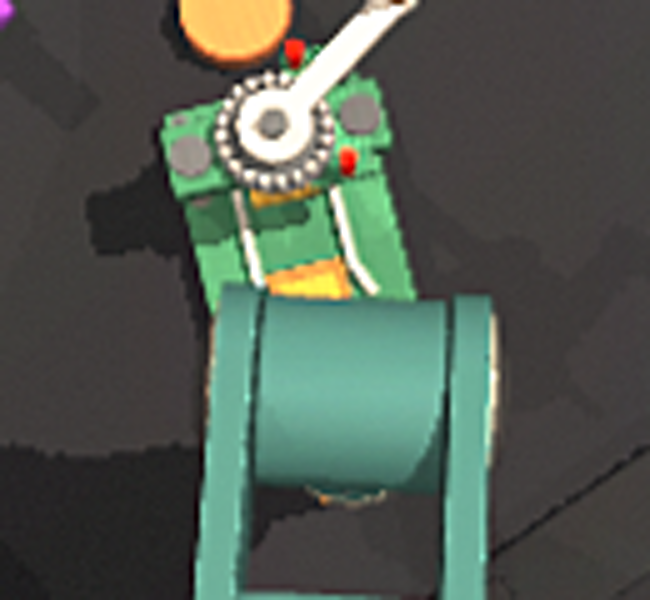

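View pics/scene3c.png

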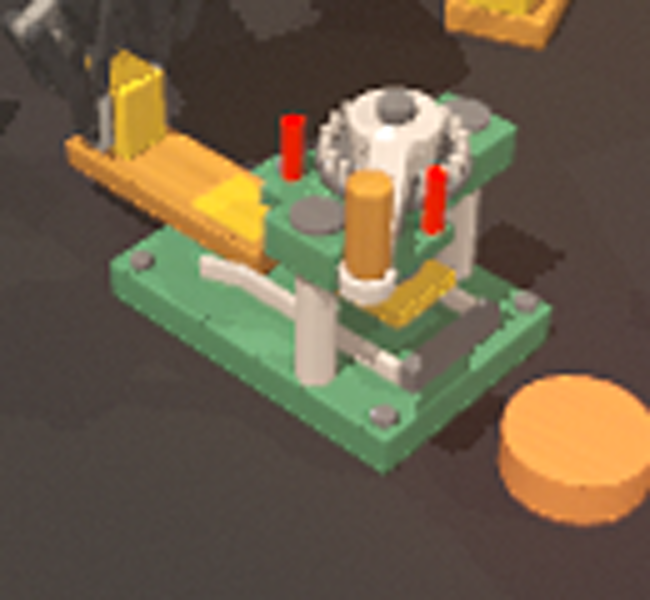

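The nose is centred between the rails, at press x of about -66. About 100 mm remains.

Emit:
play_rows([
  [[0, 0, 0, 0, -8, 0, 1], [0, 0, 0, 0, -16, 0, 1], [0, 0, 0, 0, -24, 0, 1], [0, 0, 0, 0, -32, 0, 1], [0, 0, 0, 0, -40, 0, 1]],
])

```text
clock: 6.28
eef_pos: [448.9, -25.0, 61.8]
eef_rot: [[-0.007, -0.986, -0.164], [-0.003, -0.164, 0.986], [-1.0, 0.007, -0.002]]
contact_force: [-7.4, -1.7, 10.1]
width: 29.7
```

Emit:
play_rows([
  [[0, 0, 0, 0, -8, 0, 1], [0, 0, 0, 0, -16, 0, 1], [0, 0, 0, 0, -24, 0, 1], [0, 0, 0, 0, -32, 0, 1], [0, 0, 0, 0, -38, 0, 1]],
])

```text
clock: 6.7
eef_pos: [487.4, -18.7, 62.0]
eef_rot: [[-0.007, -0.986, -0.164], [-0.003, -0.164, 0.986], [-1.0, 0.007, -0.002]]
contact_force: [-7.2, -1.0, 12.3]
width: 29.4
```

Run:
```python
from h import *
plan([511,-17,62])
```

```text
clock 6.7 pos [487.4 -18.7  62. ] F [-7.2 -1.  12.3] w 29.4
rot [ 0.11 -0.13 -0.41] shift [ -0.1 -23.6  -2.2]
```

Emit:
play_rows([
  [[0, 0, 0, -0.3, -5, 0, 1], [0, 0, 0, -0.3, -9, 0, 1], [0, 0, 0, -0.3, -13, 0, 1], [0, 0, 0, -0.3, -16, 0, 1], [0, 0, 0, -0.3, -18, 0, 1]],
])

```text
clock: 7.12
eef_pos: [505.4, -15.7, 62.1]
eef_rot: [[-0.007, -0.986, -0.164], [-0.003, -0.164, 0.986], [-1.0, 0.007, -0.002]]
contact_force: [-2.5, -0.9, 2.0]
width: 29.3
```

Emit:
play_rows([
  [[0, 0, 0, 0, -1, 0, 1], [0, 0, 0, 0, -2, 0, 1], [0, 0, 0, 0, -3, 0, 1], [0, 0, 0, 0, -4, 0, 1], [0, 0, 0, 0, -4, 0, 1]],
])

```text
clock: 7.53
eef_pos: [509.0, -15.1, 62.1]
eef_rot: [[-0.008, -0.986, -0.164], [-0.004, -0.164, 0.986], [-1.0, 0.008, -0.002]]
contact_force: [-7.0, -0.4, 4.9]
width: 29.2
```

Emit:
play_rows([
  [[0, 0, 0, 0, -1, 0, 1], [0, 0, 0, 0, -1.5, 0, 1], [0, 0, 0, 0, -2, 0, 1], [0, 0, 0, 0, -2.5, 0, 1], [0, 0, 0, 0, -2.5, 0, 1]],
])

```text
clock: 7.95
eef_pos: [509.2, -15.1, 62.0]
eef_rot: [[-0.014, -0.986, -0.164], [-0.004, -0.164, 0.986], [-1.0, 0.015, -0.002]]
contact_force: [-33.0, -5.6, 20.1]
width: 29.4
```

```bash
cat > look.py <<'E'
import sys
from h import *
from station import vision,bot
k=sys.argv[1]
R2=np.array([[np.cos(YAW),-np.sin(YAW)],[np.sin(YAW),np.cos(YAW)]])
O=np.array([602,-2.])
for n in sys.argv[2:]:
    d=vision.get_image(n); pickle.dump(d,open(f'pics/{n}{k}.pkl','wb'))
    (y0,x0)=(150,250) if n=="top" else (180,280)
    if n=="wrist": cv2.imwrite(f'pics/{n}{k}.png',d['color'][:,:,::-1]);continue
    cv2.imwrite(f'pics/{n}{k}.png',cv2.resize(d['color'][y0:y0+120,x0:x0+130,::-1],None,fx=5,fy=5,interpolation=cv2.INTER_CUBIC)[:600])
st=bot.sense();print(st["clock"],st["eef_pos"],st["contact_force"])
E
python3 look.py 4 scene top
```

```text
8.05 [509.16716354 -15.03655776  62.03969045] [-33.35663264  -4.54371601  20.44912848]
```

View pics/scene4.png

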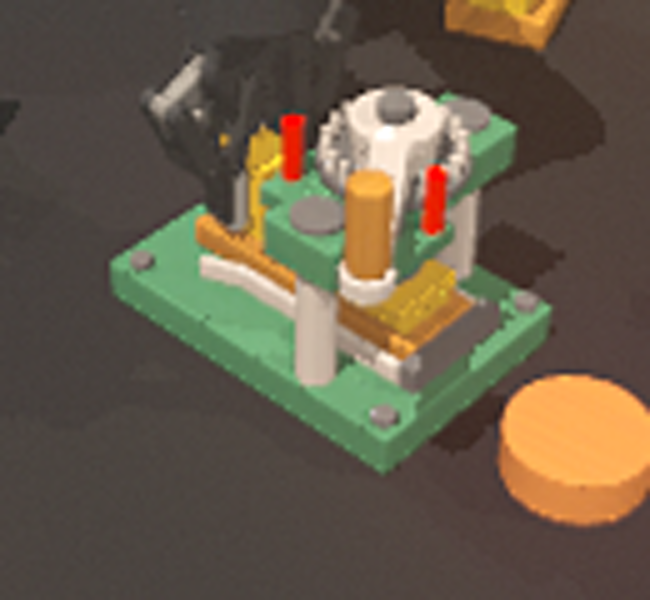

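The wood meets the back stop at about (405,345), pushing at 33 N, and the position matches the prediction. I'll relax about 1 mm and open.

Emit:
play_rows([
  [[0, 0, 0, 0, 0.3, 0, 1], [0, 0, 0, 0, 0.3, 0, 0.9], [0, 0, 0, 0, 0.3, 0, 0.3], [0, 0, 0, 0, 0.3, 0, 0], [0, 0, 0, 0, 0.3, 0, 0]],
])

```text
clock: 8.47
eef_pos: [509.1, -15.1, 62.1]
eef_rot: [[-0.014, -0.986, -0.164], [-0.004, -0.164, 0.986], [-1.0, 0.014, -0.002]]
contact_force: [0.0, -0.4, 0.8]
width: 65.1
```

Emit:
play_rows([
  [[0, 0, 0, 0, 0, 0, 0], [0, 0, 0, 0, 0, 0, 0], [0, 0, 0, 0, 0, 0, 0], [0, 0, 0, 0, 0, 0, 0], [0, 0, 0, 0, 0, 0, 0]],
])

```text
clock: 8.88
eef_pos: [509.1, -15.0, 62.1]
eef_rot: [[-0.014, -0.986, -0.164], [-0.004, -0.164, 0.986], [-1.0, 0.014, -0.002]]
contact_force: [0.2, -0.0, 0.9]
width: 85.3
```

```bash
python3 look.py 5 scene wrist; python3 -c "
from h import *
plan([500,-17,240])"
```

```text
8.9833 [509.09209405 -15.06010569  62.06512373] [-0.477365    0.51892045  1.21159714]
clock 8.98 pos [509.1 -15.1  62.1] F [-0.5  0.5  1.2] w 85.5
rot [ 0.1  -0.11 -0.81] shift [-177.8   11.8   -0.8]
```

View pics/scene5.png

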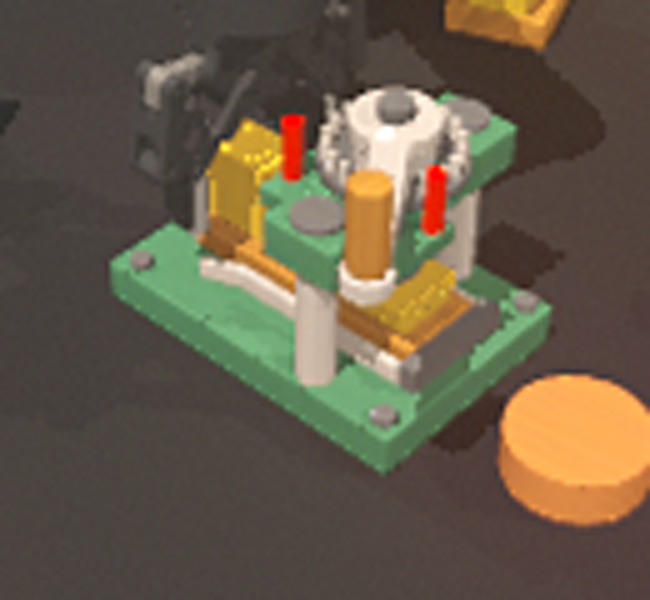

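View pics/wrist5.png

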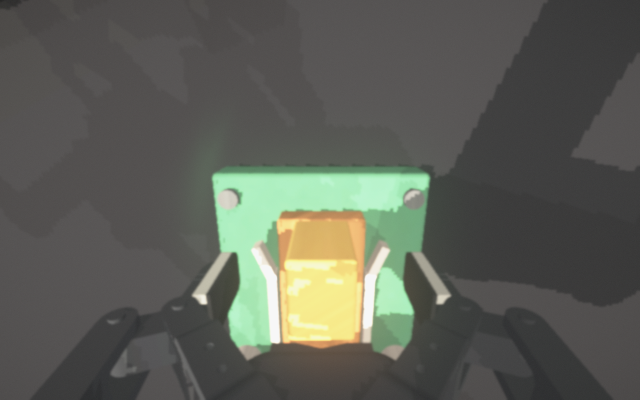

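The plate is flat between the rails and stayed home after release. Raising clear, then the lever.

Emit:
play_rows([
  [[0, 0, 0, -15, 0, 0, 0], [0, 0, 0, -50, 0, 0, 0], [0, 0, 0, -88, 3, 0, 0], [0, 0, 0, -128, 6, 0, 0], [0, 0, 0, -165, 10, 0, 0]],
])

```text
clock: 9.4
eef_pos: [501.2, -16.0, 229.4]
eef_rot: [[-0.013, -0.986, -0.164], [-0.004, -0.164, 0.986], [-1.0, 0.014, -0.002]]
contact_force: [-0.0, 0.0, 0.2]
width: 85.2
```

Emit:
play_rows([
  [[0, 0, 0, -15, 0, 0, 0.3], [0, 0, 0, -40, 0, 0, 0.6], [0, 0, 0, -60, 0, 0, 0.7], [0, 0, 0, -60, 0, 0, 0.7], [0, 0, 0, -60, 0, 0, 0.7]],
])

```text
clock: 9.82
eef_pos: [502.2, -15.7, 290.3]
eef_rot: [[-0.011, -0.986, -0.164], [-0.004, -0.164, 0.986], [-1.0, 0.012, -0.002]]
contact_force: [-0.8, 0.1, -0.7]
width: 26.0
```

```bash
python3 look.py 6 scene wrist top
python3 - <<'E'
from h import *
R2=np.array([[np.cos(YAW),-np.sin(YAW)],[np.sin(YAW),np.cos(YAW)]]);O=np.array([602,-2.])
for n in ["scene6","wrist6","top6","top0"]:
    d=load(n);w=cloud(d);h=cv2.cvtColor(d["color"],cv2.COLOR_RGB2HSV)
    L=w.copy();L[...,:2]=(w[...,:2]-O)@R2
    x,y,z=L[...,0],L[...,1],L[...,2]
    near=(np.hypot(x,y)<60)&(z>125)&(z<220)
    print(n,"axis region zmax",z[near].max() if near.any() else None)
    m=(z>189)&(z<203)&(abs(x)<140)&(y<-20)&(y>-150)&(h[...,0]<25)&(h[...,1]>80)
    if m.any():
        q=w[m];print(" knobtop",len(q),np.median(q,0).round(1),cv2.minAreaRect(q[:,:2].astype(np.float32)))
    s=(z>152)&(z<175)&(np.hypot(x,y)<32)
    if s.any():
        q=w[s];print(" hub",len(q),np.median(q,0).round(1),cv2.minEnclosingCircle(q[:,:2].astype(np.float32)))
E
```

```text
9.9667 [501.71883266 -15.68431045 288.21536753] [-0.58056919 -0.48032147 -1.10826885]
scene6 axis region zmax 159.91386556134054
 knobtop 70 [679.5 -84.  195.9] ((678.2522583007812, -83.06844329833984), (18.12613868713379, 16.362430572509766), 44.98031997680664)
 hub 55 [602.4  -4.4 157.5] ((604.9859619140625, -15.132095336914062), 21.50914764404297)
wrist6 axis region zmax 159.55518479367606
 knobtop 197 [674.9 -75.7 195.2] ((677.1241455078125, -76.59919738769531), (12.32182788848877, 18.861099243164062), 57.884193420410156)
 hub 248 [5.995e+02 4.000e-01 1.576e+02] ((600.8408203125, 0.7126865983009338), 9.51936149597168)
top6 axis region zmax None
 knobtop 34 [677.9 -78.6 196.1] ((677.4107055664062, -78.50105285644531), (17.56325912475586, 17.107675552368164), 83.20008087158203)
top0 axis region zmax 163.88727717300333
 knobtop 37 [677.2 -78.7 197. ] ((677.0343017578125, -78.55130767822266), (17.798553466796875, 15.988631248474121), 82.25825500488281)
 hub 90 [604.2  -1.8 154.8] ((606.7481079101562, -3.473788261413574), 27.62987518310547)
```

View pics/wrist6.png

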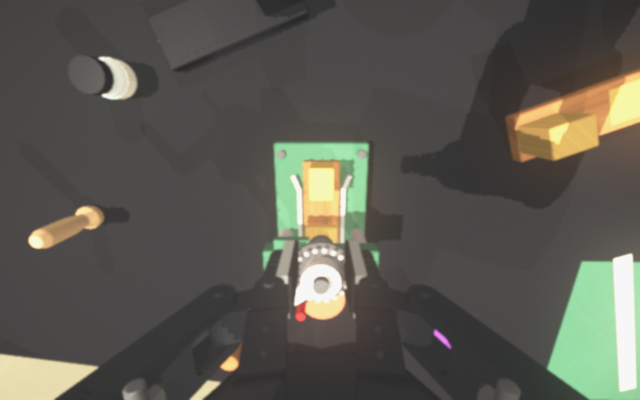

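View pics/top6.png

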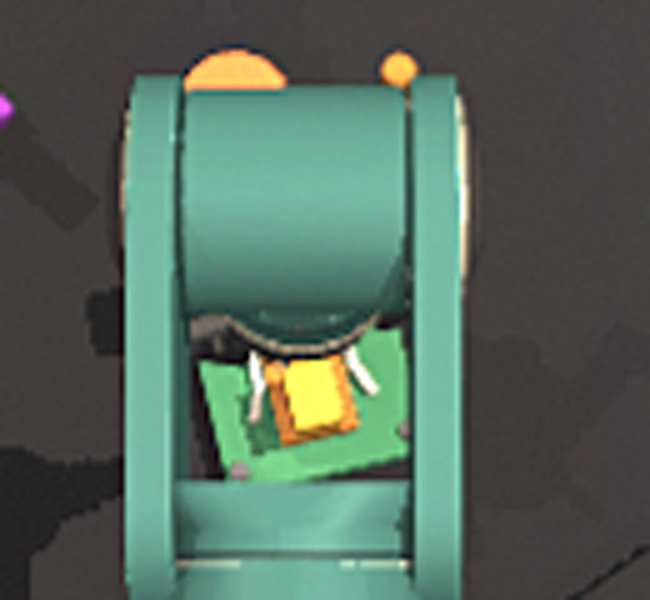

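Wrist and top views show the plate home and the knob at (400,68) in the top crop. It works out at about (678,-80), 109 mm from the axis, so q is about 0.15. Moving above it with the jaws set tangentially.

```bash
cat >> h.py <<'E'
C=np.array([602,-1.5])
def Rq(q): return Rt(0.75-q+YAW-np.pi/2)
def Pq(q,z,r=110):
    a=0.75-q; v=r*np.array([np.sin(a),-np.cos(a)]);c,s=np.cos(YAW),np.sin(YAW)
    return np.array([C[0]+c*v[0]-s*v[1],C[1]+s*v[0]+c*v[1],z])
def arc(qs,z,r=110):
    from station import bot
    st=bot.sense();R0=st["eef_rot"];p=st["eef_pos"]
    q0=qof(p)
    print("clock",round(st["clock"],2),"p",p.round(1),"q",round(q0,3),"r",round(np.hypot(*(p[:2]-C)),1),"w",round(st["width"],1))
    for q in qs:
        print(q,Ro.from_matrix(R0.T@Rq(q)).as_rotvec(degrees=True).round(1),(R0.T@(Pq(q,z,r)-p)).round(1))
    F=st["contact_force"];t=-Rq(q0)[:,2];print("F",F.round(1),"Ftang(resist)",round(-F@t,1),"Frad",round(F@-Rq(q0)[:,1],1))
def qof(p):
    v=p[:2]-C; return 0.75-(np.arctan2(v[1],v[0])-YAW+np.pi/2)
E
python3 -c "
from h import *
print(Pq(.15,0), qof(np.array([677.8,-80.5])))
arc([.15],250)"
```

```text
[678.03518159 -80.98994377   0.        ] 0.1484590125152443
clock 9.97 p [501.7 -15.7 288.2] q 2.343 r 101.3 w 25.7
0.15 [55.7 -0.5 -0.8] [  35.9 -163.8  -93.3]
F [-0.6 -0.5 -1.1] Ftang(resist) 0.4 Frad 0.6
```

Emit:
play_rows([
  [[7, 0, 0, 0, -30, -17, 0.7], [14, 0, 0, 0, -60, -34, 0.7], [21, 0, 0, 0, -90, -51, 0.6], [28, 0, 0, 0, -120, -68, 0.5], [35, 0, 0, 0, -150, -85, 0.4]],
])

```text
clock: 10.38
eef_pos: [664.9, -75.5, 284.5]
eef_rot: [[-0.016, -0.9, 0.437], [-0.004, 0.437, 0.9], [-1.0, 0.013, -0.011]]
contact_force: [0.4, 0.4, 0.8]
width: 50.8
```

```bash
python3 -c "
from h import *
arc([.15],250)"
```

```text
clock 10.38 p [664.9 -75.5 284.5] q 0.209 r 97.1 w 50.8
0.15 [20.4 -0.7 -0.6] [ 34.3 -14.7   1.2]
F [0.4 0.4 0.8] Ftang(resist) 0.6 Frad -0.0
```

Emit:
play_rows([
  [[7, 0, 0, 10, -5, 0, 0.4], [14, 0, 0, 20, -10, 1, 0.4], [20.4, -0.7, -0.6, 30, -14, 1.2, 0.4], [20.4, -0.7, -0.6, 34, -14.7, 1.2, 0.4], [20.4, -0.7, -0.6, 34, -14.7, 1.2, 0.4]],
])

```text
clock: 10.8
eef_pos: [677.5, -81.0, 248.2]
eef_rot: [[-0.004, -0.693, 0.72], [0.0, 0.72, 0.693], [-1.0, 0.003, -0.003]]
contact_force: [-0.7, 0.1, -0.3]
width: 51.5
```

```bash
python3 look.py 7 scene wrist; python3 -c "
from h import *
d=load('wrist7');w=cloud(d);h=cv2.cvtColor(d['color'],cv2.COLOR_RGB2HSV);z=w[...,2]
m=(z>189)&(z<203)&(h[...,0]<25)&(h[...,1]>80)&(np.hypot(w[...,0]-678,w[...,1]+80)<30)
print(m.sum(),w[m].mean(0),cv2.minAreaRect(w[m][:,:2].astype(np.float32)))
arc([.15],182)"
```

```text
10.9 [677.83054004 -80.91846711 250.43438214] [-0.89683822  0.3973926  -0.01416902]
565 [675.62988423 -78.13491549 194.77408349] ((676.8569946289062, -79.16651916503906), (18.770177841186523, 19.291006088256836), 87.47490692138672)
clock 10.9 p [677.8 -80.9 250.4] q 0.151 r 109.8 w 51.3
0.15 [ 0.2 -0.1 -0. ] [68.4 -0.2  0.2]
F [-0.9  0.4 -0. ] Ftang(resist) -0.4 Frad -0.9
```

View pics/wrist7.png

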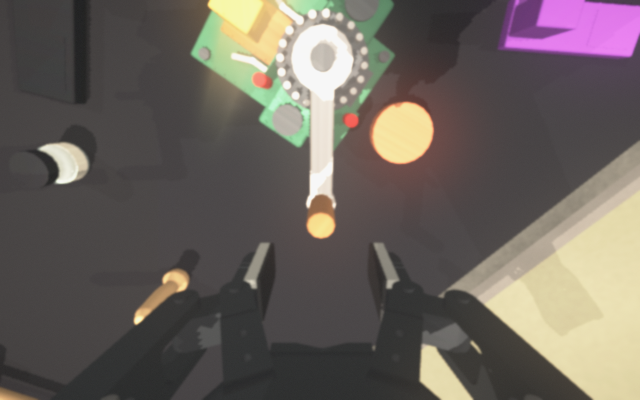

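View pics/scene7.png

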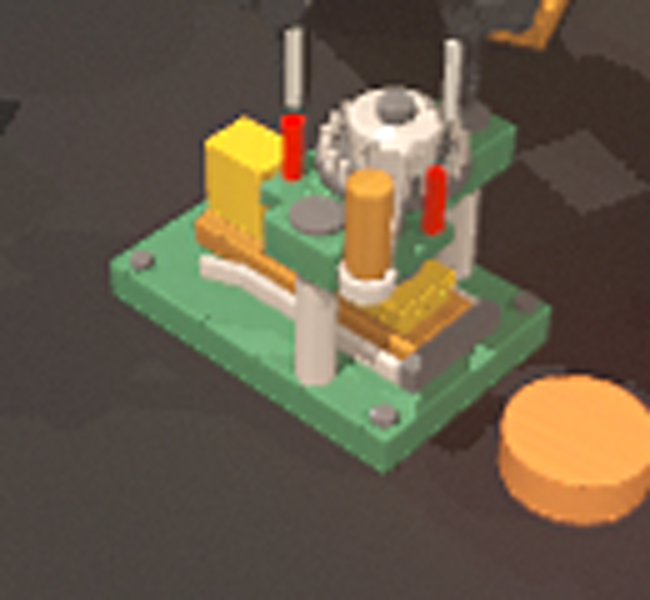

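The knob at (321,225) is centred between the jaws, with the lever running straight up the image and across the jaw direction. Descending.

Emit:
play_rows([
  [[0, 0, 0, 15, 0, 0, 0.4], [0, 0, 0, 35, 0, 0, 0.4], [0, 0, 0, 52, 0, 0, 0.4], [0, 0, 0, 62, 0, 0, 0.4], [0, 0, 0, 67, 0, 0, 0.4]],
])

```text
clock: 11.32
eef_pos: [677.2, -80.7, 181.7]
eef_rot: [[-0.003, -0.695, 0.719], [-0.0, 0.719, 0.695], [-1.0, 0.002, -0.002]]
contact_force: [-1.0, -0.6, -0.8]
width: 51.6
```

Emit:
play_rows([
  [[0, 0, 0, 0, 0, 0, 0.55], [0, 0, 0, 0, 0, 0, 0.72], [0, 0, 0, 0, 0, 0, 0.73], [0, 0, 0, 0, 0, 0, 0.73], [0, 0, 0, 0, 0, 0, 0.73]],
], grip_force=60)

```text
clock: 11.73
eef_pos: [677.4, -80.8, 182.5]
eef_rot: [[-0.002, -0.695, 0.719], [-0.0, 0.719, 0.695], [-1.0, 0.001, -0.002]]
contact_force: [0.1, 0.2, 0.3]
width: 22.9
```

```bash
python3 look.py 8 scene; python3 -c "
from h import *
arc([.15,.2,.25,.3,.35],184)"
```

```text
11.7833 [677.32478344 -80.75629793 182.34914592] [0.70222408 0.43869388 0.38624046]
clock 11.78 p [677.3 -80.8 182.3] q 0.153 r 109.3 w 23.0
0.15 [ 0.3 -0.1 -0.1] [-1.7 -0.7  0.3]
0.2 [ 3.2 -0.1 -0.1] [-1.6 -0.5 -5.2]
0.25 [ 6.  -0.1 -0.1] [ -1.6  -0.1 -10.6]
0.3 [ 8.9 -0.1 -0.1] [ -1.6   0.7 -16.1]
0.35 [11.7 -0.1 -0.1] [ -1.6   1.6 -21.5]
F [0.7 0.4 0.4] Ftang(resist) 0.8 Frad 0.2
```

View pics/scene8.png

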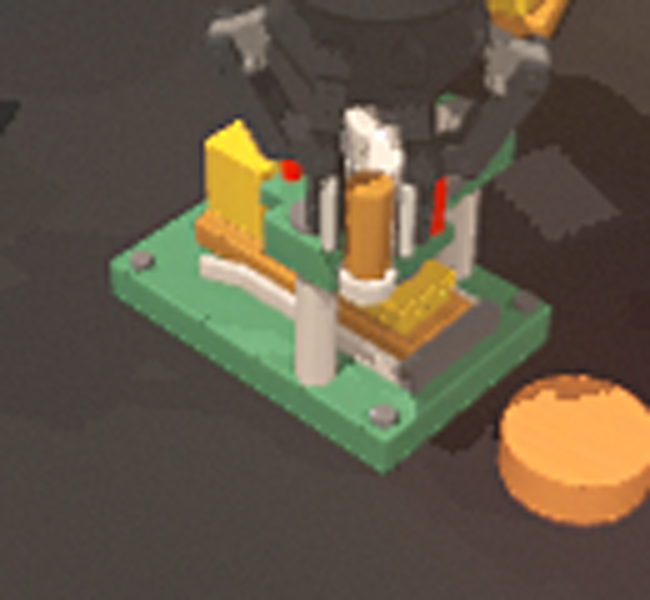

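The knob is caged between the pads at (370,220) without contact. First stroke, in small arcs with a force check each time.

Emit:
play_rows([
  [[2.9, 0, 0, 0, -0.5, -5.2, 0.73], [5.7, 0, 0, 0, 0, -10.6, 0.73], [8.6, 0, 0, 0, 0.6, -16, 0.73], [11.5, 0, 0, 0, 1.6, -21.5, 0.73], [14.3, 0, 0, 0, 2.8, -26.8, 0.73]],
])

```text
clock: 12.2
eef_pos: [656.1, -97.5, 182.7]
eef_rot: [[-0.002, -0.494, 0.87], [-0.0, 0.87, 0.494], [-1.0, 0.001, -0.002]]
contact_force: [0.9, 1.4, -1.8]
width: 23.0
```

```bash
python3 -c "
from h import *
arc([.45,.5,.55,.6,.65],182.5)"
```

```text
clock 12.2 p [656.1 -97.5 182.7] q 0.4 r 110.2 w 23.0
0.45 [ 3.  -0.1 -0. ] [ 0.2  0.3 -5.5]
0.5 [ 5.9 -0.1 -0. ] [  0.2   0.8 -10.9]
0.55 [ 8.8 -0.1 -0. ] [  0.2   1.5 -16.4]
0.6 [11.6 -0.1 -0. ] [  0.3   2.4 -21.8]
0.65 [14.5 -0.1 -0. ] [  0.3   3.7 -27.2]
F [ 0.9  1.4 -1.8] Ftang(resist) 1.4 Frad -0.8
```

Emit:
play_rows([
  [[2.9, 0, 0, 0, 0.2, -5.5, 0.73], [5.7, 0, 0, 0, 0.7, -11, 0.73], [8.6, 0, 0, 0, 1.4, -16.4, 0.73], [11.5, 0, 0, 0, 2.3, -21.8, 0.73], [14.3, 0, 0, 0, 3.5, -27.2, 0.73]],
])

```text
clock: 12.62
eef_pos: [631.0, -107.8, 182.8]
eef_rot: [[-0.0, -0.261, 0.965], [0.0, 0.965, 0.261], [-1.0, 0.0, -0.0]]
contact_force: [6.1, 1.9, -3.8]
width: 22.9
```

```bash
python3 -c "
from h import *
arc([.7,.75,.8,.85,.9],182.5)"
```

```text
clock 12.62 p [ 631.  -107.8  182.8] q 0.647 r 110.2 w 22.9
0.7 [ 2.9 -0.  -0. ] [ 0.3  0.4 -5.8]
0.75 [ 5.8 -0.  -0. ] [  0.3   0.8 -11.3]
0.8 [ 8.7 -0.  -0. ] [  0.3   1.5 -16.8]
0.85 [11.5 -0.  -0. ] [  0.3   2.5 -22.2]
0.9 [14.4 -0.  -0. ] [  0.3   3.7 -27.6]
F [ 6.1  1.9 -3.8] Ftang(resist) 6.4 Frad -0.3
```

Emit:
play_rows([
  [[2.9, 0, 0, 0, 0.2, -5.5, 0.73], [5.7, 0, 0, 0, 0.7, -11, 0.73], [8.6, 0, 0, 0, 1.4, -16.4, 0.73], [11.5, 0, 0, 0, 2.4, -22, 0.73], [14.3, 0, 0, 0, 3.7, -27.5, 0.73]],
])

```text
clock: 13.03
eef_pos: [603.9, -111.8, 183.0]
eef_rot: [[0.002, -0.012, 1.0], [-0.001, 1.0, 0.012], [-1.0, -0.001, 0.002]]
contact_force: [7.6, -2.8, -4.3]
width: 23.2
```

```bash
python3 look.py 9 scene wrist; python3 -c "
from h import *
arc([.95,1,1.04,1.06,1.08],182.5)"
```

```text
13.1333 [ 603.46602825 -111.68621698  183.1671572 ] [ 4.78095398 -2.08998761 -3.60989867]
clock 13.13 p [ 603.5 -111.7  183.2] q 0.9 r 110.2 w 23.1
0.95 [2.8 0.1 0. ] [ 0.7  0.3 -5.5]
1 [5.7 0.1 0. ] [  0.7   0.7 -11. ]
1.04 [8.  0.1 0. ] [  0.6   1.3 -15.4]
1.06 [9.1 0.1 0. ] [  0.6   1.6 -17.5]
1.08 [10.3  0.1  0. ] [  0.6   2.  -19.7]
F [ 4.8 -2.1 -3.6] Ftang(resist) 4.8 Frad 2.2
```

View pics/scene9.png

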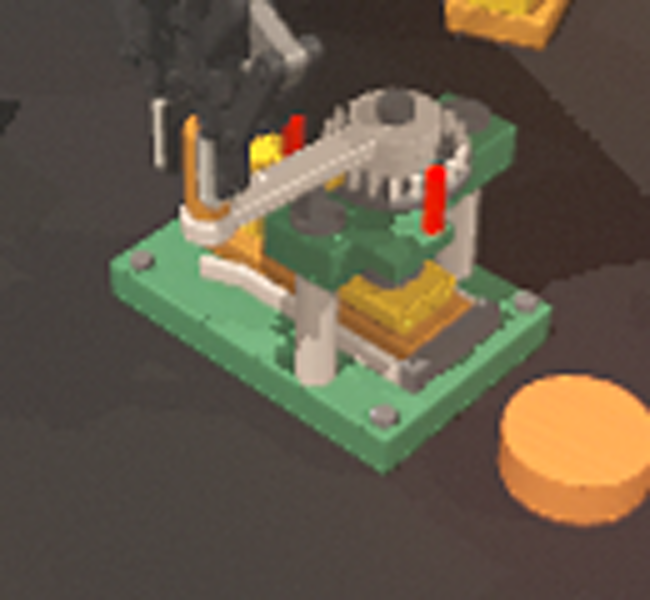

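View pics/wrist9.png

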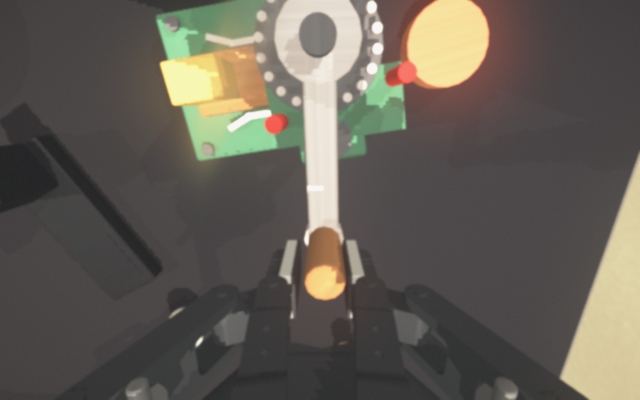

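Emit:
play_rows([
  [[2, 0, 0, 0.5, 0.2, -4, 0.73], [4, 0, 0, 0.5, 0.5, -8, 0.73], [6, 0, 0, 0.5, 0.8, -12, 0.73], [8, 0, 0, 0.5, 1.3, -15.4, 0.73], [9.7, 0, 0, 0.5, 1.8, -18.6, 0.73]],
])

```text
clock: 13.55
eef_pos: [585.3, -110.5, 183.1]
eef_rot: [[0.003, 0.158, 0.987], [-0.001, 0.987, -0.158], [-1.0, -0.001, 0.004]]
contact_force: [6.8, -3.5, -1.7]
width: 23.3
```

```bash
python3 -c "
from h import *
arc([.95,.85,.75,.65,.55],182.5)"
```

```text
clock 13.55 p [ 585.3 -110.5  183.1] q 1.065 r 110.3 w 23.3
0.95 [-7.   0.2  0.1] [ 0.6  1.1 12.7]
0.85 [-12.7   0.2   0.1] [ 0.7  3.  23.5]
0.75 [-18.5   0.2   0.1] [ 0.7  6.  34.1]
0.65 [-24.2   0.2   0.1] [ 0.7 10.  44.3]
0.55 [-29.9   0.2   0.1] [ 0.8 15.  54.1]
F [ 6.8 -3.5 -1.7] Ftang(resist) 7.3 Frad 2.5
```

Still running free, at about 7.3 N. Returning the lever.

Emit:
play_rows([
  [[-6, 0, 0, 0.6, 1, 11, 0.73], [-12, 0, 0, 0.6, 2.8, 22.5, 0.73], [-18, 0, 0, 0.6, 5.8, 33.5, 0.73], [-24, 0, 0, 0.6, 10, 44.3, 0.73], [-30, 0, 0, 0.6, 15, 54.2, 0.73]],
])

```text
clock: 13.97
eef_pos: [641.5, -104.4, 183.0]
eef_rot: [[0.003, -0.361, 0.932], [-0.002, 0.932, 0.361], [-1.0, -0.003, 0.002]]
contact_force: [-8.3, 1.3, 2.8]
width: 23.1
```

```bash
python3 -c "
from h import *
arc([.45,.35,.25,.15,.05,.03],182.5)"
```

```text
clock 13.97 p [ 641.5 -104.4  183. ] q 0.547 r 110.2 w 23.1
0.45 [-5.4  0.1  0.1] [ 0.5  0.7 10.6]
0.35 [-11.1   0.1   0.2] [ 0.5  2.3 21.5]
0.25 [-16.8   0.1   0.2] [ 0.6  4.9 32.2]
0.15 [-22.6   0.1   0.2] [ 0.6  8.6 42.5]
0.05 [-28.3   0.1   0.2] [ 0.6 13.4 52.4]
0.03 [-29.4   0.1   0.2] [ 0.6 14.4 54.4]
F [-8.3  1.3  2.8] Ftang(resist) -7.3 Frad -4.2
```

Emit:
play_rows([
  [[-5.4, 0, 0, 0.5, 0.7, 10.6, 0.73], [-11.1, 0, 0, 0.5, 2.3, 21.5, 0.73], [-16.8, 0, 0, 0.5, 4.9, 32.2, 0.73], [-22.6, 0, 0, 0.5, 8.6, 42.5, 0.73], [-28.8, 0, 0, 0.5, 13.9, 53.3, 0.73]],
])

```text
clock: 14.38
eef_pos: [686.4, -72.3, 182.8]
eef_rot: [[0.003, -0.769, 0.64], [-0.002, 0.64, 0.769], [-1.0, -0.003, 0.0]]
contact_force: [-1.0, -0.6, -0.3]
width: 22.9
```

```bash
python3 -c "
from h import *
arc([.05,.1,.15,.2,.25,.3,.35],182.5)"
```

```text
clock 14.38 p [686.4 -72.3 182.8] q 0.04 r 110.2 w 22.9
0.05 [0.8 0.  0.2] [ 0.3  0.2 -1.1]
0.1 [3.6 0.  0.2] [ 0.3  0.4 -6.6]
0.15 [6.5 0.  0.2] [  0.3   0.9 -12. ]
0.2 [9.4 0.  0.2] [  0.3   1.7 -17.5]
0.25 [12.2  0.   0.2] [  0.3   2.7 -22.9]
0.3 [15.1  0.   0.2] [  0.3   4.  -28.2]
0.35 [18.   0.   0.2] [  0.3   5.6 -33.5]
F [-1.  -0.6 -0.3] Ftang(resist) -1.1 Frad -0.4
```

Emit:
play_rows([
  [[3.6, 0, 0, 0.3, 0.3, -6.6, 0.73], [6.5, 0, 0, 0.3, 0.8, -12, 0.73], [9.4, 0, 0, 0.3, 1.6, -17.5, 0.73], [12.2, 0, 0, 0.3, 2.6, -22.9, 0.73], [15.1, 0, 0, 0.3, 3.9, -28.2, 0.73]],
])

```text
clock: 14.8
eef_pos: [665.8, -91.0, 182.6]
eef_rot: [[0.004, -0.574, 0.819], [-0.001, 0.819, 0.574], [-1.0, -0.003, 0.003]]
contact_force: [5.6, 4.7, -3.1]
width: 23.2
```

Emit:
play_rows([
  [[2.3, 0, 0, 0, 0.1, -4.4, 0.73], [4.6, 0, 0, 0, 0.4, -8.8, 0.73], [6.9, 0, 0, 0, 0.8, -13.2, 0.73], [9.2, 0, 0, 0, 1.4, -17.6, 0.73], [11.5, 0, 0, 0, 2.2, -21.9, 0.73]],
])

```text
clock: 15.22
eef_pos: [647.0, -101.8, 182.6]
eef_rot: [[0.006, -0.397, 0.918], [-0.001, 0.918, 0.397], [-1.0, -0.003, 0.005]]
contact_force: [7.7, 0.2, -4.6]
width: 23.6
```

```bash
python3 -c "
from h import *
arc([.5,.54,.58,.62,.66,.7],182.5)"
```

```text
clock 15.22 p [ 647.  -101.8  182.6] q 0.491 r 109.9 w 23.6
0.5 [-0.3  0.3  0.2] [ 0.1 -0.1 -1. ]
0.54 [2.  0.3 0.2] [ 0.1 -0.  -5.4]
0.58 [4.3 0.3 0.2] [ 0.   0.2 -9.8]
0.62 [6.6 0.3 0.2] [  0.    0.6 -14.1]
0.66 [8.9 0.3 0.1] [ -0.    1.2 -18.5]
0.7 [11.2  0.3  0.1] [ -0.    2.  -22.8]
F [ 7.7  0.2 -4.6] Ftang(resist) 7.1 Frad 3.0
```

Emit:
play_rows([
  [[2, 0, 0, 0, 0, -5.4, 0.73], [4.3, 0, 0, 0, 0.2, -9.8, 0.73], [6.6, 0, 0, 0, 0.6, -14.1, 0.73], [8.9, 0, 0, 0, 1.2, -18.5, 0.73], [11.2, 0, 0, 0, 2, -22.8, 0.73]],
])

```text
clock: 15.63
eef_pos: [625.7, -109.1, 182.6]
eef_rot: [[0.007, -0.21, 0.978], [-0.001, 0.978, 0.21], [-1.0, -0.002, 0.007]]
contact_force: [9.2, -1.0, -4.6]
width: 23.2
```

```bash
python3 look.py 10 scene; python3 -c "
from h import *
arc([.74,.78,.82,.86,.9],182.5)"
```

```text
15.6833 [ 625.18273078 -109.19193542  182.61703625] [ 5.82797279 -1.1579263  -3.98670751]
clock 15.68 p [ 625.2 -109.2  182.6] q 0.701 r 110.2 w 22.8
0.74 [2.  0.4 0.1] [ 0.1  0.2 -4.3]
0.78 [4.3 0.4 0.1] [ 0.1  0.5 -8.7]
0.82 [6.6 0.4 0.1] [  0.    0.9 -13. ]
0.86 [8.9 0.4 0.1] [ -0.    1.5 -17.4]
0.9 [11.2  0.4  0.1] [ -0.    2.2 -21.7]
F [ 5.8 -1.2 -4. ] Ftang(resist) 5.5 Frad 2.4
```

View pics/scene10.png

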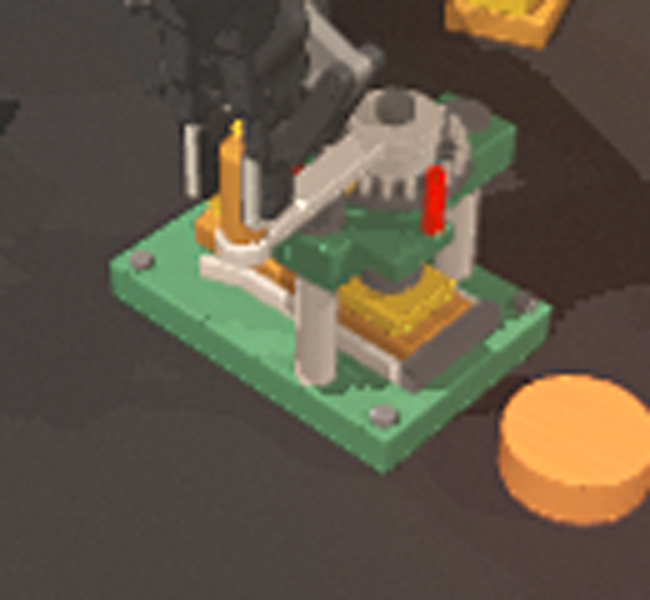

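Emit:
play_rows([
  [[1.7, 0, 0, 0, 0.1, -3.5, 0.73], [3.4, 0, 0, 0, 0.3, -7, 0.73], [5.1, 0, 0, 0, 0.6, -10.3, 0.73], [6.8, 0, 0, 0, 1, -13.6, 0.73], [8.5, 0, 0, 0, 1.4, -16.8, 0.73]],
])

```text
clock: 16.1
eef_pos: [609.1, -111.5, 182.6]
eef_rot: [[0.009, -0.058, 0.998], [-0.002, 0.998, 0.058], [-1.0, -0.002, 0.009]]
contact_force: [10.2, -2.2, -5.1]
width: 22.8
```

```bash
python3 -c "
from h import *
arc([.88,.91,.94,.97,1.,1.03,1.06],182.5)"
```

```text
clock 16.1 p [ 609.1 -111.5  182.6] q 0.849 r 110.2 w 22.8
0.88 [1.4 0.5 0.1] [ 0.1  0.3 -3.4]
0.91 [3.2 0.5 0.1] [ 0.1  0.4 -6.7]
0.94 [4.9 0.5 0.1] [  0.    0.6 -10. ]
0.97 [6.6 0.5 0.1] [  0.    0.9 -13.3]
1.0 [8.3 0.5 0.1] [ -0.    1.4 -16.5]
1.03 [10.   0.5  0.1] [ -0.    1.9 -19.8]
1.06 [11.7  0.5  0.1] [ -0.1   2.5 -23. ]
F [10.2 -2.2 -5.1] Ftang(resist) 10.0 Frad 2.8
```

The pull rises 7.1 → 8.8 → 10.0 N, so the pad has touched. Another 0.15 rad.

Emit:
play_rows([
  [[1.4, 0, 0, 0, 0.2, -3.4, 0.73], [3.2, 0, 0, 0, 0.4, -6.7, 0.73], [4.9, 0, 0, 0, 0.6, -10, 0.73], [6.6, 0, 0, 0, 0.9, -13.3, 0.73], [8.3, 0, 0, 0, 1.4, -16.5, 0.73]],
])

```text
clock: 16.52
eef_pos: [593.1, -111.5, 182.6]
eef_rot: [[0.012, 0.088, 0.996], [-0.003, 0.996, -0.088], [-1.0, -0.001, 0.012]]
contact_force: [11.4, -5.1, -4.9]
width: 23.1
```

```bash
python3 -c "
from h import *
arc([1.01,1.02,1.03,1.04,1.05,1.06],182.5)"
```

```text
clock 16.52 p [ 593.1 -111.5  182.6] q 0.994 r 110.4 w 23.1
1.01 [0.5 0.7 0.1] [ 0.1  0.4 -1.8]
1.02 [1.1 0.7 0.1] [ 0.1  0.4 -2.9]
1.03 [1.6 0.7 0.1] [ 0.1  0.4 -4. ]
1.04 [2.2 0.7 0.1] [ 0.1  0.5 -5.1]
1.05 [2.8 0.7 0.1] [ 0.1  0.5 -6.2]
1.06 [3.3 0.7 0.1] [ 0.   0.6 -7.3]
F [11.4 -5.1 -4.9] Ftang(resist) 11.7 Frad 4.2
```

Emit:
play_rows([
  [[0.5, 0, 0, 0, 0.1, -1, 0.73], [1, 0, 0, 0, 0.1, -2, 0.73], [1.5, 0, 0, 0, 0.2, -3, 0.73], [2, 0, 0, 0, 0.3, -4, 0.73], [2.5, 0, 0, 0, 0.3, -5, 0.73]],
])

```text
clock: 16.93
eef_pos: [588.9, -111.1, 182.7]
eef_rot: [[0.014, 0.132, 0.991], [-0.003, 0.991, -0.132], [-1.0, -0.001, 0.014]]
contact_force: [11.2, -3.4, -6.4]
width: 23.1
```

```bash
python3 -c "
from h import *
arc([1.01,1.02],182.5)"
```

```text
clock 16.93 p [ 588.9 -111.1  182.7] q 1.032 r 110.4 w 23.1
1.01 [-2.   0.8  0.1] [0.2 0.4 2.4]
1.02 [-1.5  0.8  0.1] [0.2 0.4 1.3]
F [11.2 -3.4 -6.4] Ftang(resist) 11.6 Frad 2.1
```

The pull is about 11.7 N moving against 7.2 N free. That follows the expected slope, so the clamp should be roughly 90–110 N. Letting go.

Emit:
play_rows([
  [[0, 0, 0, 0, 0, 1, 0.7], [0, 0, 0, 0, 0, 1.5, 0.6], [0, 0, 0, 0, 0, 1.5, 0.4], [0, 0, 0, 0, 0, 1.5, 0.4], [0, 0, 0, 0, 0, 1.5, 0.4]],
])

```text
clock: 17.35
eef_pos: [590.4, -111.3, 182.8]
eef_rot: [[0.014, 0.132, 0.991], [-0.003, 0.991, -0.132], [-1.0, -0.001, 0.014]]
contact_force: [0.2, -0.9, 0.0]
width: 51.3
```

Emit:
play_rows([
  [[0, 0, 0, -10, 0, 0, 0.4], [0, 0, 0, -35, 0, 0, 0.4], [0, 0, 0, -65, 0, 0, 0.4], [0, 0, 0, -95, 0, 0, 0.4], [0, 0, 0, -120, 0, 0, 0.4]],
])

```text
clock: 17.77
eef_pos: [588.5, -110.9, 306.1]
eef_rot: [[0.016, 0.132, 0.991], [-0.004, 0.991, -0.132], [-1.0, -0.002, 0.016]]
contact_force: [0.6, -1.0, -0.0]
width: 51.2
```

```bash
python3 look.py 11 scene wrist top
python3 - <<'E'
from h import *
from station import bot
print(bot.sense()["width"])
R2=np.array([[np.cos(YAW),-np.sin(YAW)],[np.sin(YAW),np.cos(YAW)]])
for n in ["scene11","wrist11","top11"]:
    d=load(n);w=cloud(d);h=cv2.cvtColor(d["color"],cv2.COLOR_RGB2HSV)
    L=w.copy();L[...,:2]=(w[...,:2]-C)@R2;x,y,z=L[...,0],L[...,1],L[...,2]
    m=(z>83)&(z<92)&(x<-60)&(x>-130)&(abs(y)<30)
    if m.sum()>5: q=L[m];print(n,"block",m.sum(),np.median(q[:,2]),cv2.minAreaRect(q[:,:2].astype(np.float32)))
E
```

```text
17.9167 [ 589.0532753  -111.01431476  305.89069021] [-0.11109388 -0.49341215 -0.54281164]
51.32502985083152
scene11 block 90 87.8085343075756 ((-96.07596588134766, 0.6443862915039062), (28.099498748779297, 38.99774169921875), 44.64442443847656)
wrist11 block 955 86.54603159031684 ((-92.62507629394531, 1.7974319458007812), (40.41050720214844, 30.04892921447754), 0.3904097080230713)
top11 block 14 87.01939716128588 ((-86.35018157958984, 11.680895805358887), (28.60907554626465, 10.312464714050293), 0.2611168324947357)
```

View pics/scene11.png

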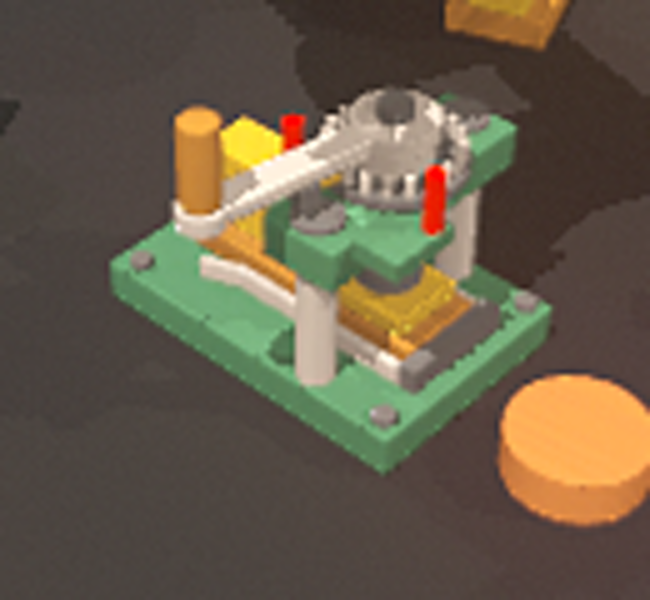

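View pics/wrist11.png

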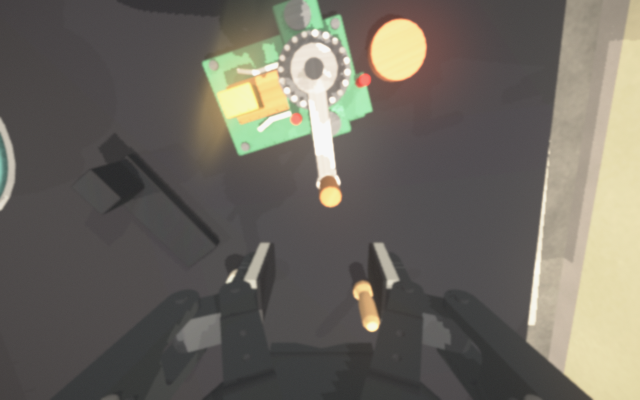

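The pad sits flat on the plate in the scene view around (400,305). The block is at press x -92.6 with its top at 86.5 mm, against 87 expected. The knob is free and the robot is clear. Handing in.

```bash
python3 -c "
from station import bot
print(bot.sign_off())"
```

```text
the job is handed in; nothing more can be done
None
```

The plate is home against the back stop and clamped. I handed the job in at about 18 s on the robot clock. No verdict was reported.

**Plate:** I carried it by the brass block, slid it in between the rails and pushed until it met the stop at 33 N, then let go. At the last check the block stood at press x -92.6 mm (home is -92). Its top was at z 86.5 mm (87 when flat), and it was in line to about 0.4°.

**Clamp:** I worked the lever for two tightening strokes, with the jaws loosely caging the knob. The pull rose from about 7.2 N running free to about 11.7 N, at the slope given in the task. From that and the screw travel after contact I put the clamp at about 90–110 N. I could not measure it directly. If free running really takes a little over 8 N, the estimate drops to about 71 N, which still counts as firm.

**Let go:** After release the wrist force was near zero and the gripper was about 125 mm above the knob. The tin and burnisher looked undisturbed in the last pictures. I did not measure them or the jar again, but the arm never touched them.

**Disagreement:** The top and scene cameras differ by about 3–5 mm in y. I averaged them and lined the plate up with the rails within a single image. The last top and scene views showed the block only in part, so the final plate position rests on the wrist camera.

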